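# Unlock the medicine box with its double-bit key

## Task

Take the red-handled key out of its wooden stand, feel its way into the keyhole on top of the white medicine box without forcing it, and push it gently fully home until its collar lies flush on the lock. Then turn it clockwise (seen from above) until the hidden bolt lets go and the blue drawer springs out, and leave the key standing fully home in the lock; leave the other things where they are.

Things in the scene. Friction and masses are not known exactly. Their poses are not given: they have to be found in the camera images.
- key_bow (a point): centre of the bow (grip) of the loose key, which stands upright, bow up, in the wooden stand. Bow: red flat round disc, 32 mm across in its x and z, 10 mm thick along its y: pinch it across y. z points up along the key's axis. Collar underside 28 mm below, tip of the nose 60 mm below. The key is the same after a half turn about z. 40 to 70 g.
- key_collar (a point): centre of the underside of the key's steel collar (30 mm disc, 4 mm thick), on the key's axis, 28 mm below key_bow; axes as there. Fully home, this face lies flush on the lock's brass face
- key_bits (a point): middle of the two flat steel bits, 41 mm below key_bow on the axis: 34 mm from tip to tip along x, 6 mm thick in y, 10 mm high, the lowest 4 mm tapering to 31 x 3 mm. Above them (up to the collar) runs a round 12 mm shank, 8 mm long; below them a round 12 mm nose, 14 mm long, that tapers to a 3 mm point
- key_stand: fixed light wooden block, 60 (x) x 56 x 45 mm, origin at the centre of its underside. A slot 37 mm deep along its x, in the middle of its top, holds the key with about 2 mm of play; the collar rests on the top. The key draws straight up.
- lock_centre (a point): centre of the keyhole, at the height of the flat brass face on which the collar comes to rest (106 mm over the worktop): a round brass lock with a steel rim (62 mm across, 0.8 mm proud) on the box's top. Axes are the BOX's: x from drawer to back, z up. The lock is fitted askew: its slot lies 0.1 to 0.9 rad clockwise (seen from above) of x, by how much is not reported
- keyhole_back (a point): a point 30 mm behind the keyhole's centre along the box's x, on the middle of the box's top (100 mm over the worktop). Keyhole: 14 mm wide round for the nose, slot 37 x 8.5 mm for the bits, plate 6 mm thick. The nose enters and centres the key first; if the slot is missed the bits rest on the brass with the collar 18 mm above it: turn the key by feel till they drop in
- lock_box: fixed white medicine box, 150 (x) x 160 (y) x 100 mm, origin at the centre of its underside, drawer at -x. Only a key fully home can turn: after 0.1 to 0.25 rad of play it carries the stiff cam (0.1 to 0.3 Nm) clockwise seen from above; the bolt lets go with the key's x about 1.3 to 1.5 rad clockwise of the box's x. A stop comes about 1.7 rad clockwise of the slot. The cam stays where it is left
- drawer (a joint): how far the drawer is out, m: 0 to 0.002 when locked, 0.030 when it has sprung out to its stop (towards the box's -x), by its own spring and within a second
- drawer_front (a point): centre of the blue front of the drawer, 160 mm wide and 98 mm high, with a small steel knob; it moves with the drawer towards the box's -x
- moka_pot: bystander: steel moka pot on the hob, 92 x 146 x 164 mm, origin at the centre of its underside
- egg_timer: bystander: red and white egg timer, 63 mm across, 47 mm high, origin at the centre of its underside
- jam_jar: bystander: jam jar with a red lid, 65 mm across, 86 mm high, origin at the centre of its underside
- espresso_cup: bystander: small white cup, 60 x 84 x 50 mm, origin at the centre of its underside
- tape_roll: bystander: roll of tape lying flat, 104 mm across, 25 mm high, origin at the centre of its underside
- key: the whole loose key; origin at the point of its nose, 60 mm below key_bow

How it is judged:
By the outcome, as a careful person would: the job done as asked, in the order asked, and still so for the second after the job is handed in, with the robot touching nothing.
It also fails if it takes over 72 s, if anything falls off the work surface, if the arm or the gripper's body presses on something with over 40 N, if the wrist force passes 120 N, or if a joint passes its speed limit or range.

## Robot

A 7-joint arm with a two-finger parallel gripper is mounted at the origin on a cart in front of the work surface, level with it; the furniture and walls round the work are solid. World frame = base frame: x ahead of the robot, y to its left, z up, the work surface at z = 0. Lengths are in m, angles in rad, forces in N, time in s.
With the tool pointing down it reaches from about 0.425 to 0.925 m from the base axis. Payload 6.8 kg.
Tool frame: the origin (TCP) lies between the finger pads; the fingertips stand 14 mm ahead of it and the grasp point (between the pads) lies 5 mm behind it; z points along the fingers, y is the line along which they close (so a half turn about z gives the same grasp; the last joint's range is limited). The gripper opens to 85 mm and grips with 20 to 120 N. Pads are 22 mm wide; open, the fingers measure 114 mm over their backs; the gripper's body (76 mm by 85 mm) begins 54 mm behind the grasp point. The pads swing forward as they close: fully open they stand 13 mm farther back than shut.
Start: joints at [1.149, 0.477, 0.022, 1.555, -0.011, 1.109, -0.083], TCP at [0.208, -0.642, 0.245] pointing down, gripper open.
Joint ranges: [-2.96, 2.96], [-0.34, 2.1], [-1.41, 1.46], [0.24, 2.44], [-1.37, 4.51], [0.17, 1.92], [-2.96, 2.96]. Speed limits (rad/s): [2.39, 2.39, 3.14, 3.14, 3.14, 3.14, 3.14].

## Interface

Orientations are given as a rotation vector (axis times angle).
In Python, from bench import r, eyes, ticket gives the robot as it stands. The module is installed in compiled form; this text tells all that it offers.
- The arm moves only by the tool arm_command, never from a script. Its argument "plan" is text: rows parted by semicolons, each of 4 numbers parted by spaces: the shift along the tool's x, y, z in m, then the turn about the tool's z in degrees. In form: tx ty tz yaw; .... A call has 1 to 20 rows; each row shifts and turns the commanded pose from where the row before left it, along the tool's axes as they then stand; what a row does not reach is not made up. A row lasts 1/8 s, in which the tool goes at most 62.5 mm and 10.7 degrees, less where a joint would pass 70% of its speed; a pose out of reach is approached as far as the arm can. A call is refused whole if a number of a shift passes 0.0625 or a number of a turn 10.7, either way. A call with a gripper value outside its range is refused whole. "hand" is the closure, from -1 (fully open) to 1 (shut), set as the call begins (left out, the last holds). The fingers move at their own pace and stop on an object; "grip_force" is the grip in N (left out, the last holds). Time passes only in rows, so rows that do not move let the fingers close. It gives the time, the measured TCP pose, the force, the opening and the grip force at its end, in the units of the state.
- r.get_obs(): the state, without advancing time (a new reading comes with each control period).
- eyes.grab_frame(name): name is "scene" or "top"; returns (picture, depth): 420x560x3 uint8, red, green, blue; 420x560 float32, m along the optical axis (not along the pixel's ray), 0 where there is no reading.
- eyes.calibration(name): a dict with "fov_y" (degrees; the focal length in pixels is half the picture's height over the tangent of half this angle, whatever the lens; pixels are square), "cx", "cy" (the principal point, pixels), "origin" and "attitude" of the camera in the world. Camera axes: x right, y up, looking along -z (the intrinsics and any distortion apply to the point x, -y, -z); pixel columns grow to the right and rows downward; lengths in m; the calibration is good to about 2 mm. A picture is of the moment at which its call begins. calibration takes no time and is no camera call.
- ticket.hand_in(): hands the job in; it is judged then, once.
The state is a dict: "clock": time; "joints": joint angles; "qvel": joint speeds; "tau": joint torques, N m; "tcp_pos": TCP position; "orientation": TCP orientation; "contact_force": force on the tool from outside, world axes, zero at the start; "moment": the same for the moment, N m; "grip_width": finger opening in m; "gripper_force": force on a finger pad.
Only numpy, scipy, OpenCV 4.12 (cv2) and the standard library are available. Lean on these libraries where they do the work, as an engineer would, in place of code of your own. Each camera call takes 0.05 s, during which the arm holds its last target. There are 200 camera calls.

## Working session

There is one attempt and no reset: what is moved stays moved. The work goes in short steps, Python scripts to look and compute and a tool call to move; the robot and the scene stay as the last step left them, time stands still between calls to the robot, and variables do not carry over. Pictures are saved under pics/ and viewed, at most 10 in all, crops included, and the job is handed in when it is done.

Besides the shell and the picture viewer there is one more tool, called after ">>>" by a JSON object that holds its "op" and its "data". arm_command: Moves the arm, as the interface text tells. Its arguments: {"type":"object","properties":{"plan":{"type":"string"},"hand":{"type":"number"},"grip_force":{"type":"number"}},"required":["plan"]}

```bash
mkdir -p pics
cat > h.py <<'E'
import numpy as np, cv2
from bench import r, eyes, ticket
from scipy.spatial.transform import Rotation as R
def cal(n):
    c=eyes.calibration(n); a=np.array(c['attitude'],float)
    M=a if a.shape==(3,3) else (R.from_rotvec(a).as_matrix() if a.size==3 else R.from_quat(a).as_matrix())
    return c,210/np.tan(np.radians(c['fov_y'])/2),np.array(c['origin']),M
E
python3 - <<'E'
from h import *
for n in('scene','top'):
    print(eyes.calibration(n))
    p,d=eyes.grab_frame(n); cv2.imwrite(f'pics/{n}0.png',p[:,:,::-1]); np.savez(n+'0',p=p,d=d); print(d.min(),d.max())
print(r.get_obs())
E
```

```text
{'fov_y': 57.86369418028309, 'cx': 270.83017102345286, 'cy': 214.39115195384636, 'origin': array([0.11012257, 0.55324446, 0.82332633]), 'attitude': array([ 0.31218381, -0.89075446, -2.29489471])}
0.0 2.2894232
{'fov_y': 57.87095894727199, 'cx': 279.4819838882862, 'cy': 206.18934280246077, 'origin': array([0.3641767 , 0.04867334, 1.31012269]), 'attitude': array([ 0.09871707, -0.10382429, -1.5756624 ])}
0.0 2.223613
{'clock': 0.1, 'joints': array([ 1.14892548,  0.47773134,  0.02236094,  1.55633665, -0.01148015,
        1.10930295, -0.08305135]), 'qvel': array([ 2.09620214e-03, -1.89241713e-03,  4.76633992e-04, -2.61176334e-03,
       -2.45606174e-03, -1.09281967e-03,  3.70798112e-06]), 'tau': array([ 5.12134153e-03, -5.97754633e+01,  1.61416054e+00, -2.81953901e+01,
        1.29204086e-02,  4.95304470e-03,  2.46947235e-05]), 'tcp_pos': array([ 0.20815701, -0.64157226,  0.24442069]), 'orientation': array([-3.10141403e+00, -4.90695986e-01,  6.29976678e-04]), 'contact_force': array([ 0.09568817, -0.15854191, -0.33239931]), 'moment': array([ 0.01939254, -0.00530685,  0.03791467]), 'gripper_force': 0.0, 'grip_width': 0.08503749119563105}
```

View pics/scene0.png

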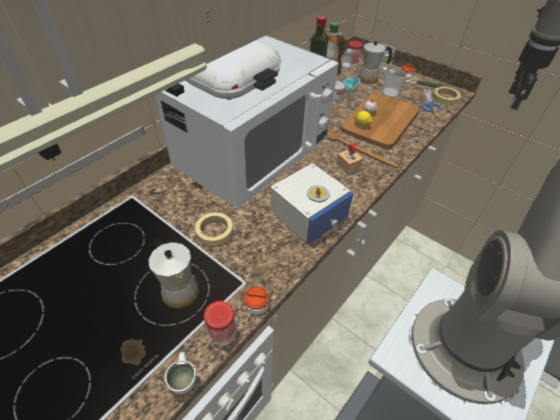

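View pics/top0.png

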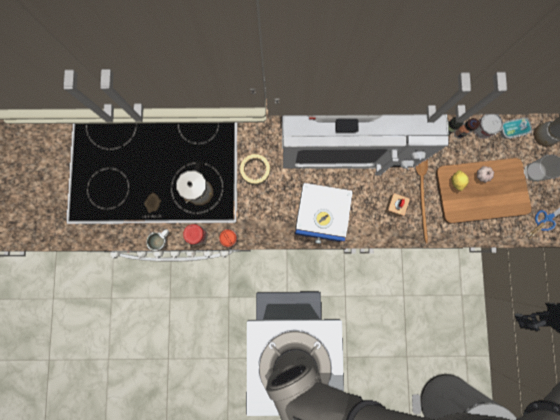

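The scene view shows the box at about (312,203), its lock at (318,193) and the key at (351,150). In the top view the lock is near (324,218) and the key near (400,204). Next I zoom in and measure.

```bash
cat >> h.py <<'E'
def rays(n,uv):
    c,f,o,M=cal(n); uv=np.atleast_2d(uv).astype(float)
    return o,np.c_[(uv[:,0]-c['cx'])/f,-(uv[:,1]-c['cy'])/f,-np.ones(len(uv))]@M.T
def plane(n,uv,z):
    o,d=rays(n,uv); return o+d*((z-o[2])/d[:,2])[:,None]
def dep(n,uv,D):
    o,d=rays(n,uv); i=np.atleast_2d(uv).astype(int); return o+d*D[i[:,1],i[:,0]][:,None]
def tri(ua,ub):
    o1,d1=rays('scene',ua);o2,d2=rays('top',ub);A=np.c_[d1[0],-d2[0]]
    s=np.linalg.lstsq(A,o2-o1,rcond=None)[0];p=o1+s[0]*d1[0];q=o2+s[1]*d2[0];return (p+q)/2,np.linalg.norm(p-q)
E
python3 - <<'E'
from h import *
S=np.load('scene0.npz');T=np.load('top0.npz')
a=cv2.resize(S['p'][125:250,260:400],None,fx=4,fy=4,interpolation=cv2.INTER_CUBIC)
b=cv2.resize(T['p'][170:250,285:420],None,fx=5,fy=5,interpolation=cv2.INTER_CUBIC)
cv2.imwrite('pics/sc.png',a[:,:,::-1]);cv2.imwrite('pics/tc.png',b[:,:,::-1])
for n,I,(y0,y1,x0,x1) in(('scene',S,(130,180,330,375)),('top',T,(190,220,385,415))):
    p=I['p'];h=cv2.cvtColor(p,cv2.COLOR_RGB2HSV);H,Sa,V=cv2.split(h)
    m=(((H<6)|(H>172))&(Sa>170)&(V>70));mm=np.zeros_like(m);mm[y0:y1,x0:x1]=m[y0:y1,x0:x1]
    ys,xs=np.nonzero(mm);print(n,'red',len(xs),xs.mean(),ys.mean(),xs.min(),xs.max(),ys.min(),ys.max())
    q=dep(n,np.c_[xs,ys],I['d']);print(np.median(q,0),q.min(0),q.max(0))
    if n=='scene':ua=(xs.mean(),ys.mean())
    else:ub=(xs.mean(),ys.mean())
    # top-plane depth points: box
    vs,us=np.mgrid[150:250,260:400] if n=='scene' else np.mgrid[180:250,285:420]
    uv=np.c_[us.ravel(),vs.ravel()];q=dep(n,uv,I['d']);D=I['d'][uv[:,1],uv[:,0]]
    for z,t in((.1,'box'),(.045,'stand')):
        k=(abs(q[:,2]-z)<.004)&(D>0)
        img=np.zeros(p.shape[:2],np.uint8);img[uv[k,1],uv[k,0]]=255
        cs=max(cv2.findContours(img,0,1)[0],key=cv2.contourArea)
        w=plane(n,cs[:,0].astype(float),z)[:,:2]
        print(t,k.sum(),cv2.minAreaRect((w*1000).astype(np.float32)),np.median(q[k,2]))
print(tri(ua,ub))
E
```

```text
scene red 18 353.1666666666667 146.72222222222223 351 355 144 150
[ 0.52749589 -0.35142523  0.08361707] [ 0.51982089 -0.44946328  0.01200762] [ 0.57191338 -0.3469699   0.08864387]
box 2167 ((503.15673828125, -92.72611999511719), (162.68724060058594, 164.49057006835938), 80.41101837158203) 0.09868458854821505
stand 498 ((532.6599731445312, -349.87677001953125), (59.27349090576172, 62.90736770629883), 71.40140533447266) 0.04495466795864561
top red 20 401.55 202.7 400 403 200 206
[ 0.53071258 -0.35340839  0.08556164] [ 0.52081333 -0.35895653  0.07629401] [ 0.54168162 -0.3482894   0.0928588 ]
box 2014 ((502.29144287109375, -97.84209442138672), (159.98367309570312, 163.44065856933594), 80.12039947509766) 0.09994655944742914
stand 235 ((531.3345947265625, -356.1076965332031), (56.500213623046875, 60.8736686706543), 70.11880493164062) 0.044917320398499605
(array([ 0.53139699, -0.35590432,  0.07983247]), np.float64(0.001861226260272877))
```

View pics/sc.png

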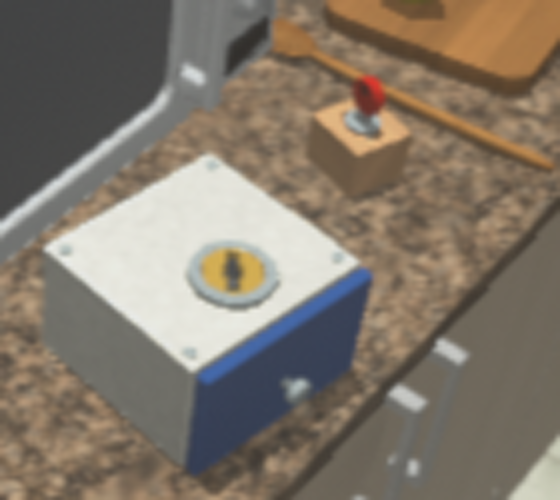

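View pics/tc.png

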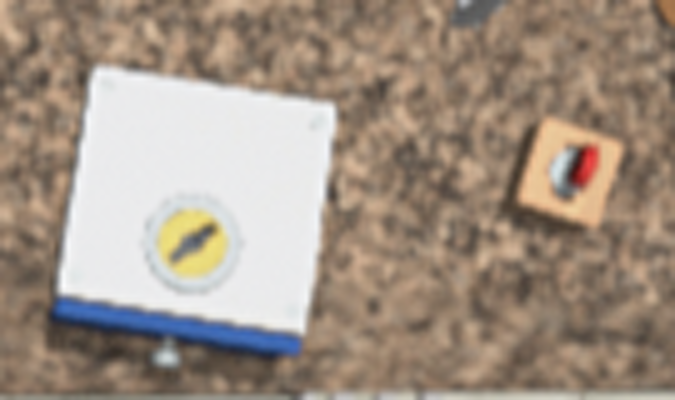

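The crops show the slot running from about (170,262) to (217,224) in the top crop, with the lock centre near (193,243). The bow's flat lies along the stand's x. I'll refine the lock centre, slot angle and key by triangulation.

Run:
```python
from h import *
U={}
for n,(y0,y1,x0,x1) in(('scene',(175,210,295,340)),('top',(200,236,308,342))):
    p=np.load(n+'0.npz')['p'];H,Sa,V=cv2.split(cv2.cvtColor(p,cv2.COLOR_RGB2HSV))
    m=((H>15)&(H<35)&(Sa>90)&(V>80)).astype(np.uint8);mm=np.zeros_like(m);mm[y0:y1,x0:x1]=m[y0:y1,x0:x1]
    pts=np.argwhere(mm)[:,::-1].astype(np.float32);hull=cv2.convexHull(pts);M=cv2.moments(hull)
    c=np.array([M['m10'],M['m01']])/M['m00'];U[n]=c;w=plane(n,hull[:,0],.106);print(n,c,plane(n,c,.106)[0],w.max(0)-w.min(0))
    g=cv2.cvtColor(p,cv2.COLOR_RGB2GRAY).astype(float)
    vs,us=np.mgrid[y0:y1,x0:x1];uv=np.c_[us.ravel(),vs.ravel()];q=plane(n,uv,.106)[:,:2];d=q-plane(n,c,.106)[0,:2]
    k=np.hypot(*d.T)<.019;wt=np.clip(130-g[uv[k,1],uv[k,0]],0,None);dd=d[k];mu=(wt[:,None]*dd).sum(0)/wt.sum();e=dd-mu
    l,v=np.linalg.eigh((wt[:,None]*e).T@e/wt.sum());print(' dark mean',mu,'ang',np.degrees(np.arctan2(v[1,1],v[0,1])),l**.5)
print(tri(U['scene'],U['top']))
for n,(y0,y1,x0,x1) in(('scene',(145,180,330,368)),('top',(190,220,385,412))):
    I=np.load(n+'0.npz');
    vs,us=np.mgrid[y0:y1,x0:x1];uv=np.c_[us.ravel(),vs.ravel()];q=dep(n,uv,I['d'])
    k=(q[:,2]>.06)&(q[:,2]<.1)&(abs(q[:,0]-.53)<.04)&(abs(q[:,1]+.355)<.04);print(n,k.sum(),q[k].mean(0),q[k].min(0),q[k].max(0))
    k=(abs(q[:,2]-.045)<.008)&(abs(q[:,0]-.53)<.05);pp=q[k][:,:2];print(cv2.minAreaRect((pp*1000).astype(np.float32)))
```

```text
scene [317.90376569 192.16736402] [ 0.48142834 -0.09216034  0.106     ] [4.21835235e-02 4.10928791e-02 2.22044605e-16]
 dark mean [-8.36574272e-05  5.69661155e-04] ang 128.0234677796566 [0.00246037 0.00808817]
top [323.05185185 218.13037037] [ 0.48082963 -0.09428533  0.106     ] [0.03844383 0.03843286 0.        ]
 dark mean [ 0.00337987 -0.00408193] ang 126.89759533711897 [0.00158676 0.00666594]
(array([ 0.48168304, -0.09414019,  0.10418152]), np.float64(0.0015342728398828208))
scene 59 [ 0.53183834 -0.34979226  0.07553302] [ 0.51802576 -0.35745875  0.06016674] [ 0.54984602 -0.34338961  0.08827022]
((534.0076904296875, -352.8057556152344), (58.68255615234375, 64.34580993652344), 74.44448852539062)
top 45 [ 0.53119131 -0.35439457  0.08081923] [ 0.51785715 -0.36408161  0.06050235] [ 0.54567742 -0.34738348  0.0928588 ]
((531.453369140625, -356.580322265625), (58.05646896362305, 61.29780578613281), 71.09011840820312)
```

>>> {"op": "arm_command", "data": {"plan": "0 0 0 -10.7;0 0 0 -10.7;0 0 0 -10.7;0 0 0 -10.7;0 0 0 -10.7;0 0 0 -10.7;0 0 0 -10.7;0 0 0 -10.7;0 0 0 -10.7;0 0 0 -10.7;0 0 0 -10.7;0 0 0 -10.7;0 0 0 -10.7;0 0 0 -2.9", "hand": 0, "grip_force": 30}}

```text
clock: 1.85
tcp_pos: [0.208, -0.6418, 0.2446]
orientation: [-0.541, -3.094, -0.002]
contact_force: [-1.2, -0.5, -0.1]
grip_width: 0.0427
gripper_force: 0.0
```

>>> {"op": "arm_command", "data": {"plan": "-.0173 .0317 0 0;-.0173 .0317 0 0;-.0173 .0317 0 0;-.0173 .0317 0 0;-.0173 .0317 0 0;-.0173 .0317 0 0;-.0173 .0317 0 0;-.0173 .0317 0 0;-.0173 .0317 0 0;-.0173 .0317 0 0;-.0173 .0317 0 0;-.0173 .0317 0 0;0 0 .03 0;0 0 .03 0;0 0 .03 0;0 0 0 0;0 0 0 0"}}

```text
clock: 3.98
tcp_pos: [0.5342, -0.3559, 0.1563]
orientation: [0.546, 3.093, -0.0]
contact_force: [-0.0, -0.4, 0.1]
grip_width: 0.0425
gripper_force: 0.0
```

```bash
cat >> h.py <<'E'
def st(gx,gy,gz,yaw=None):
    o=r.get_obs();Rm=R.from_rotvec(o['orientation']).as_matrix();p=o['tcp_pos']
    print('tool shift',(Rm.T@(np.array([gx,gy,gz])-p)).round(4),'toolx deg',np.degrees(np.arctan2(Rm[1,0],Rm[0,0])).round(2),'tz',Rm[:,2].round(4),'j',np.round(o['joints'],2),'m',o['moment'].round(3))
E
python3 - <<'E'
from h import *
st(.532,-.3535,.07)
p,d=eyes.grab_frame('scene');q,d=eyes.grab_frame('top')
a=cv2.resize(p[100:190,300:400],None,fx=4,fy=4);b=cv2.resize(q[170:260,350:450],None,fx=4,fy=4)
cv2.imwrite('pics/g1.png',np.hstack([a,b])[:,:,::-1])
E
```

```text
tool shift [0.003  0.0015 0.0863] toolx deg 159.98 tz [ 1.e-03 -3.e-04 -1.e+00] j [ 0.9   0.58 -0.57  1.69  0.36  0.98  1.42] m [ 0.031 -0.067 -0.006]
```

View pics/g1.png

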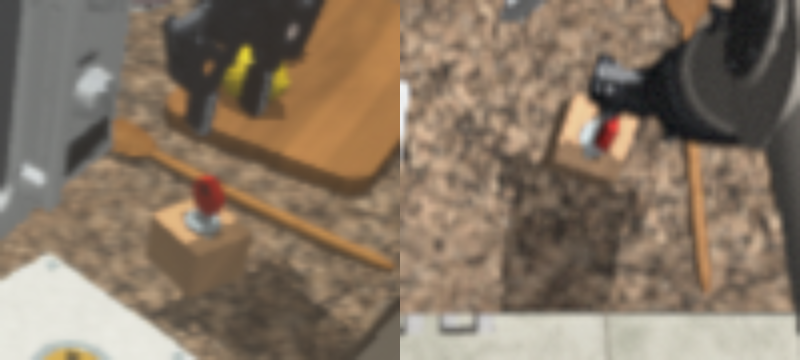

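The left crop shows the gripper with both fingers above and behind the upright key. The right crop shows the same, with parallax pushing the higher parts outward, which agrees with the measured TCP. I descend and close.

>>> {"op": "arm_command", "data": {"plan": ".003 .0015 .02 0;0 0 .03 0;0 0 .02 0;0 0 .0165 0;0 0 0 0;0 0 0 0"}}

```text
clock: 4.82
tcp_pos: [0.532, -0.3534, 0.0695]
orientation: [0.546, 3.093, -0.0]
contact_force: [0.1, 0.3, -0.0]
grip_width: 0.0428
gripper_force: 0.0
```

>>> {"op": "arm_command", "data": {"plan": "0 0 0 0;0 0 0 0;0 0 0 0;0 0 0 0;0 0 0 0", "hand": 1, "grip_force": 20}}

```text
clock: 5.45
tcp_pos: [0.5318, -0.3536, 0.0696]
orientation: [0.546, 3.093, -0.001]
contact_force: [-0.5, 1.2, 5.0]
grip_width: 0.0102
gripper_force: 19.8
```

Run:
```python
from h import *
st(.532,-.3535,.07);o=r.get_obs();print(o['contact_force'],o['gripper_force'])
```

```text
tool shift [-0.0001  0.0001 -0.0004] toolx deg 159.97 tz [ 1.e-03 -8.e-04 -1.e+00] j [ 0.87  0.68 -0.53  1.75  0.44  0.83  1.36] m [ 0.059  0.157 -0.046]
[-0.47180861  1.21660355  5.00685869] 19.771399945020676
```

>>> {"op": "arm_command", "data": {"plan": "0 0 0 0;0 0 0 0;0 0 -.005 0;0 0 -.01 0;0 0 -.01 0;0 0 -.01 0;0 0 -.02 0;0 0 -.02 0;0 0 -.02 0;0 0 -.03 0;0 0 0 0;0 0 0 0", "grip_force": 60}}

```text
clock: 6.95
tcp_pos: [0.531, -0.3532, 0.1937]
orientation: [-0.546, -3.093, 0.0]
contact_force: [-0.6, 0.8, -1.3]
grip_width: 0.0089
gripper_force: 58.9
```

Run:
```python
from h import *
st(.4815,-.0935,.195);o=r.get_obs();print(o['tcp_pos'],o['contact_force'],o['gripper_force'],o['grip_width'])
p,d=eyes.grab_frame('scene')
np.savez('scene2',p=p,d=d)
a=cv2.resize(p[80:180,300:400],None,fx=6,fy=6,interpolation=cv2.INTER_CUBIC)
cv2.imwrite('pics/g2.png',a[:,:,::-1])
```

```text
tool shift [ 0.1354  0.2271 -0.0013] toolx deg 159.98 tz [-4.e-04 -1.e-04 -1.e+00] j [ 0.91  0.53 -0.59  1.67  0.33  1.04  1.44] m [-0.016  0.021  0.011]
[ 0.53099338 -0.35323742  0.1936595 ] [-0.60803734  0.83715305 -1.32439007] 58.92797738313675 0.00885899143288084
```

View pics/g2.png

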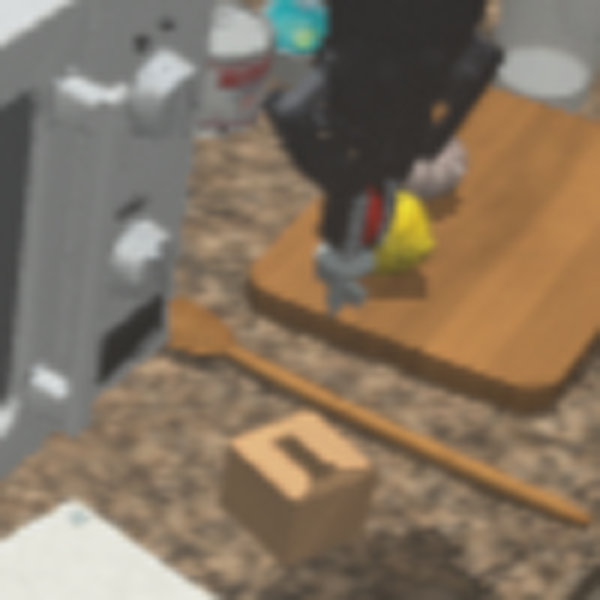

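>>> {"op": "arm_command", "data": {"plan": ".0113 .0189 0 0;.0113 .0189 0 0;.0113 .0189 0 0;.0113 .0189 0 0;.0113 .0189 0 0;.0113 .0189 0 0;.0113 .0189 0 0;.0113 .0189 0 0;.0113 .0189 0 0;.0113 .0189 0 0;.0113 .0189 0 0;.0113 .0189 0 0;0 0 0 10;0 0 0 10;0 0 0 10;0 0 0 2.5;0 0 0 0;0 0 0 0"}}

```text
clock: 9.25
tcp_pos: [0.4815, -0.0934, 0.1938]
orientation: [-1.388, -2.818, -0.0]
contact_force: [-0.5, 1.3, 0.1]
grip_width: 0.0087
gripper_force: 58.8
```

Run:
```python
from h import *
print('tip held',plane('scene',(357.5,131.3),.1375))
st(.4815,-.0935,.195);o=r.get_obs();print(o['tcp_pos'],o['contact_force'],o['moment'])
out=[]
for n,(x,y) in(('scene',(318,175)),('top',(324,205))):
    p,d=eyes.grab_frame(n);out.append(cv2.resize(p[y-40:y+40,x-32:x+32],None,fx=6,fy=6,interpolation=cv2.INTER_CUBIC))
cv2.imwrite('pics/g3.png',np.hstack(out)[:,:,::-1])
```

```text
tip held [[ 0.52873467 -0.35952346  0.1375    ]]
tool shift [-0.0001 -0.0001 -0.0012] toolx deg 127.55 tz [ 0.e+00  1.e-04 -1.e+00] j [ 0.59  0.3  -0.61  2.01  0.21  0.9   0.52] m [ 0.019  0.045 -0.01 ]
[ 0.48153849 -0.09336842  0.19380516] [-0.52238985  1.2609787   0.06571897] [ 0.01938318  0.04506824 -0.0104754 ]
```

View pics/g3.png

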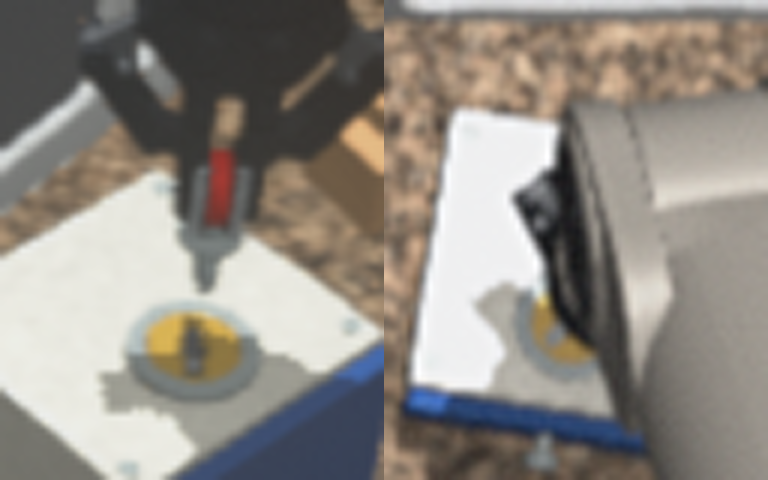

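The left crop shows the key upright over the lock, with its tip at crop (205,290), which is full-frame (320.2,183.3), and the slot lined up with the bits. I compare the tip with the lock using the same camera.

Run:
```python
from h import *
for z in(.1375,.141):print(z,plane('scene',(320.2,183.3),z),plane('scene',(321.2,174.5),z+.034))
c,f,o,M=cal('scene')
for P in([.4815,-.0934,.1375],[.4815,-.0934,.1675],[.481,-.0935,.106],[.4815,-.0934,.197]):
    q=M.T@(np.array(P)-o);print(P,c['cx']+f*q[0]/-q[2],c['cy']-f*q[1]/-q[2])
```

```text
0.1375 [[ 0.48004759 -0.09501014  0.1375    ]] [[ 0.47892113 -0.09150822  0.1715    ]]
0.141 [[ 0.47815974 -0.09170188  0.141     ]] [[ 0.47694085 -0.0880462   0.175     ]]
[0.4815, -0.0934, 0.1375] 319.3951212349282 183.36709649639528
[0.4815, -0.0934, 0.1675] 320.635704149853 174.85038022072538
[0.481, -0.0935, 0.106] 318.3231043312446 191.97789821739556
[0.4815, -0.0934, 0.197] 321.9117804989905 166.0899982414559
```

>>> {"op": "arm_command", "data": {"plan": "0 0 .008 0;0 0 .008 0;0 0 .008 0;0 0 .004 0;0 0 .002 0;0 0 .002 0;0 0 .002 0;0 0 0 0;0 0 0 0"}}

```text
clock: 10.48
tcp_pos: [0.4817, -0.0938, 0.1599]
orientation: [1.39, 2.817, 0.0]
contact_force: [-1.1, -0.7, -0.2]
grip_width: 0.0089
gripper_force: 58.8
```

```bash
cat > q.py <<'E'
from h import *
st(.4815,-.0935,.133);o=r.get_obs();print(o['tcp_pos'].round(4),o['contact_force'].round(2),o['grip_width'])
E
python3 q.py
```

```text
tool shift [0.0004 0.     0.0269] toolx deg 127.48 tz [ 3.e-04 -1.e-04 -1.e+00] j [ 0.56  0.34 -0.59  2.04  0.26  0.83  0.48] m [-0.014 -0.009  0.01 ]
[ 0.4817 -0.0938  0.1599] [-1.15 -0.67 -0.18] 0.00887676763020775
```

>>> {"op": "arm_command", "data": {"plan": "0 0 .002 0;0 0 .002 0;0 0 .002 0;0 0 .002 0;0 0 0 0"}}

```text
clock: 11.1
tcp_pos: [0.4817, -0.0933, 0.1516]
orientation: [-1.389, -2.818, -0.001]
contact_force: [1.1, 1.7, -2.3]
grip_width: 0.0093
gripper_force: 58.6
```

```bash
python3 q.py
```

```text
tool shift [-0.     -0.0003  0.0186] toolx deg 127.5 tz [ 2.e-04  7.e-04 -1.e+00] j [ 0.56  0.36 -0.59  2.05  0.27  0.81  0.47] m [ 0.511 -0.304 -0.01 ]
[ 0.4817 -0.0933  0.1516] [ 1.1   1.73 -2.33] 0.00934821644222206
```

>>> {"op": "arm_command", "data": {"plan": ".0002 .0008 0 0;0 0 .0015 0;0 0 .0015 0;0 0 0 0"}}

```text
clock: 11.6
tcp_pos: [0.4819, -0.0929, 0.1486]
orientation: [-1.39, -2.817, -0.0]
contact_force: [0.0, 1.2, -0.7]
grip_width: 0.0091
gripper_force: 59.0
```

```bash
python3 q.py
```

```text
tool shift [-0.0002 -0.0006  0.0156] toolx deg 127.49 tz [-5.e-04  2.e-04 -1.e+00] j [ 0.55  0.36 -0.58  2.05  0.27  0.81  0.46] m [ 0.515  0.111 -0.018]
[ 0.4819 -0.0929  0.1486] [ 0.04  1.19 -0.74] 0.009074752099867354
```

>>> {"op": "arm_command", "data": {"plan": ".0005 .0004 0 0;0 0 .0015 0;0 0 .0015 0;0 0 0 0"}}

```text
clock: 12.1
tcp_pos: [0.4818, -0.0926, 0.1455]
orientation: [-1.39, -2.817, 0.0]
contact_force: [-1.2, 0.7, -0.4]
grip_width: 0.0093
gripper_force: 58.9
```

```bash
python3 q.py
```

```text
tool shift [-0.0005 -0.0008  0.0125] toolx deg 127.47 tz [-6.e-04 -0.e+00 -1.e+00] j [ 0.55  0.36 -0.58  2.05  0.28  0.8   0.46] m [ 0.157  0.299 -0.016]
[ 0.4818 -0.0926  0.1455] [-1.2   0.73 -0.36] 0.009297727668536149
```

>>> {"op": "arm_command", "data": {"plan": ".0002 -.0003 0 0;0 0 .0015 0;0 0 .0015 0;0 0 .001 0;0 0 0 0"}}

```text
clock: 12.72
tcp_pos: [0.4817, -0.0923, 0.1416]
orientation: [-1.39, -2.817, -0.0]
contact_force: [-2.0, 2.2, -1.1]
grip_width: 0.0091
gripper_force: 58.9
```

```bash
python3 q.py
```

```text
tool shift [-0.0008 -0.0008  0.0086] toolx deg 127.49 tz [-3.e-04  2.e-04 -1.e+00] j [ 0.55  0.37 -0.58  2.05  0.28  0.79  0.45] m [ 0.493  0.348 -0.004]
[ 0.4817 -0.0923  0.1416] [-2.04  2.17 -1.1 ] 0.009104658794179125
```

>>> {"op": "arm_command", "data": {"plan": ".0008 0 0 0;0 0 .0015 0;0 0 .0015 0;0 0 .0015 0;0 0 0 0"}}

```text
clock: 13.35
tcp_pos: [0.4814, -0.092, 0.1372]
orientation: [1.39, 2.817, 0.0]
contact_force: [0.1, -0.1, 0.6]
grip_width: 0.0087
gripper_force: 58.8
```

```bash
python3 q.py
```

```text
tool shift [-0.0012 -0.0008  0.0042] toolx deg 127.47 tz [ 2.e-04 -1.e-04 -1.e+00] j [ 0.54  0.38 -0.58  2.06  0.29  0.78  0.45] m [-0.006  0.022 -0.026]
[ 0.4814 -0.092   0.1372] [ 0.11 -0.09  0.65] 0.008673276957725249
```

>>> {"op": "arm_command", "data": {"plan": "0 0 .0015 0;0 0 .0015 0;0 0 .0015 0;0 0 .001 0;0 0 0 0"}}

```text
clock: 13.98
tcp_pos: [0.4812, -0.0919, 0.1317]
orientation: [-1.39, -2.817, 0.0]
contact_force: [-0.9, -0.3, -1.2]
grip_width: 0.0092
gripper_force: 58.8
```

```bash
python3 q.py
```

```text
tool shift [-0.0015 -0.0008 -0.0013] toolx deg 127.48 tz [-1.e-04  0.e+00 -1.e+00] j [ 0.54  0.38 -0.57  2.06  0.3   0.77  0.44] m [-0.014 -0.03   0.004]
[ 0.4812 -0.0919  0.1317] [-0.87 -0.32 -1.16] 0.009191698217635677
```

>>> {"op": "arm_command", "data": {"plan": "0 0 .001 0;0 0 .0007 0;0 0 .0005 0;0 0 0 0"}}

```text
clock: 14.48
tcp_pos: [0.4814, -0.0918, 0.1306]
orientation: [1.39, 2.817, -0.001]
contact_force: [-3.6, 0.0, 10.5]
grip_width: 0.0089
gripper_force: 60.7
```

```bash
python3 q.py
```

```text
tool shift [-0.0014 -0.0009 -0.0024] toolx deg 127.48 tz [ 2.e-04 -8.e-04 -1.e+00] j [ 0.54  0.39 -0.57  2.06  0.3   0.77  0.44] m [0.126 0.906 0.027]
[ 0.4814 -0.0918  0.1306] [-3.610e+00  1.000e-02  1.049e+01] 0.008912442593377442
```

>>> {"op": "arm_command", "data": {"plan": ".0001 -.0002 0 0;0 0 0 0;0 0 0 3;0 0 0 3;0 0 0 3;0 0 0 3;0 0 0 3;0 0 0 3;0 0 0 0", "grip_force": 110}}

```text
clock: 15.6
tcp_pos: [0.4817, -0.0918, 0.1307]
orientation: [1.813, 2.564, 0.0]
contact_force: [-2.6, 1.5, 9.3]
grip_width: 0.0086
gripper_force: 107.5
```

```bash
python3 q.py
```

```text
tool shift [-0.0015 -0.0008 -0.0023] toolx deg 109.48 tz [ 1.4e-03 -7.0e-04 -1.0e+00] j [ 0.48  0.37 -0.5   2.07  0.26  0.76  0.16] m [0.027 0.535 0.101]
[ 0.4817 -0.0918  0.1307] [-2.58  1.51  9.28] 0.00860239221521112
```

>>> {"op": "arm_command", "data": {"plan": "0 0 0 3;0 0 0 3;0 0 0 3;0 0 0 3;0 0 0 0"}}

```text
clock: 16.23
tcp_pos: [0.482, -0.0917, 0.1307]
orientation: [2.07, 2.36, 0.001]
contact_force: [-1.8, 0.3, 7.7]
grip_width: 0.0084
gripper_force: 107.4
```

```bash
python3 q.py
```

```text
tool shift [-0.0017 -0.0007 -0.0023] toolx deg 97.49 tz [ 1.8e-03 -6.0e-04 -1.0e+00] j [ 0.44  0.37 -0.46  2.07  0.23  0.75 -0.03] m [0.1   0.386 0.085]
[ 0.482  -0.0917  0.1307] [-1.82  0.28  7.65] 0.008432888274743332
```

>>> {"op": "arm_command", "data": {"plan": "0 0 0 3;0 0 0 3;0 0 0 3;0 0 0 3;0 0 0 2;0 0 0 0;0 0 0 0;0 0 0 0;0 0 0 0;0 0 0 0"}}

```text
clock: 17.48
tcp_pos: [0.4823, -0.0918, 0.1307]
orientation: [2.342, 2.091, 0.003]
contact_force: [-0.5, 0.8, 6.0]
grip_width: 0.0082
gripper_force: 107.4
```

```bash
cat > d.py <<'E'
from h import *
import sys
def blue(p,n):
    y,x=((175,330) if n=='scene' else (210,290));H,S,V=cv2.split(cv2.cvtColor(p,cv2.COLOR_RGB2HSV))
    m=(H>100)&(H<125)&(S>120)&(V>50);m[:160]=0;m[280:]=0;m[:,:285]=0;m[:,370:]=0
    ys,xs=np.nonzero(m);return len(xs),xs.mean(),ys.mean()
for n in('scene','top'):
    p,_=eyes.grab_frame(n);print(n,blue(np.load(n+'0.npz')['p'],n),blue(p,n))
    if n=='scene':cv2.imwrite(sys.argv[1],cv2.resize(p[120:260,240:400],None,fx=4,fy=4,interpolation=cv2.INTER_CUBIC)[:,:,::-1])
E
python3 q.py; python3 d.py pics/d1.png
```

```text
tool shift [-0.0018 -0.0006 -0.0023] toolx deg 83.49 tz [ 2.6e-03 -3.0e-04 -1.0e+00] j [ 0.4   0.36 -0.4   2.07  0.2   0.75 -0.24] m [0.037 0.151 0.06 ]
[ 0.4823 -0.0918  0.1307] [-0.55  0.77  6.02] 0.008237226212802725
scene (158, np.float64(330.04430379746833), np.float64(206.83544303797467)) (116, np.float64(337.69827586206895), np.float64(213.32758620689654))
top (193, np.float64(319.6580310880829), np.float64(235.2642487046632)) (123, np.float64(313.1382113821138), np.float64(243.21951219512195))
```

View pics/d1.png

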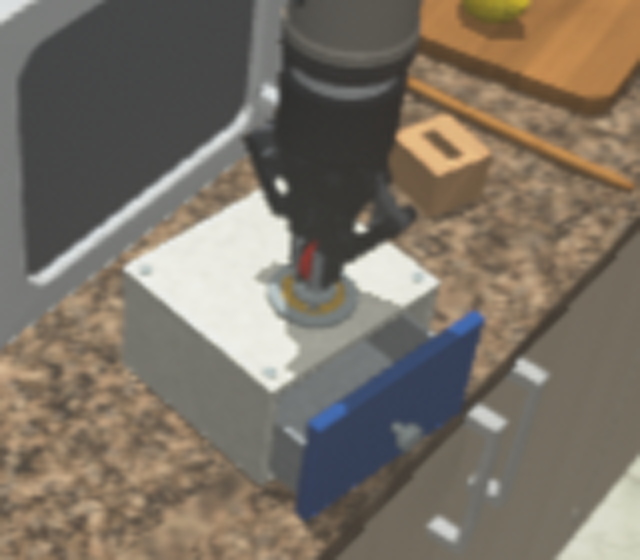

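The drawer's blue front, from (300,420) to (480,320) in the crop, has clearly sprung out. The key's collar lies on the brass at (310,292). I release it gently.

>>> {"op": "arm_command", "data": {"plan": "0 0 0 0;0 0 0 0", "grip_force": 20}}

```text
clock: 17.82
tcp_pos: [0.4823, -0.0918, 0.1307]
orientation: [2.342, 2.09, 0.003]
contact_force: [-0.5, 0.6, 7.5]
grip_width: 0.0085
gripper_force: 107.4
```

>>> {"op": "arm_command", "data": {"plan": "0 0 0 0;0 0 0 0;0 0 0 0;0 0 0 0;0 0 0 0", "hand": 0.3}}

```text
clock: 18.45
tcp_pos: [0.481, -0.0919, 0.1296]
orientation: [-2.344, -2.091, 0.0]
contact_force: [0.1, 0.1, 0.2]
grip_width: 0.0298
gripper_force: 0.0
```

>>> {"op": "arm_command", "data": {"plan": "0 0 -.005 0;0 0 -.01 0;0 0 -.02 0;0 0 -.03 0;0 0 -.03 0;-.04 0 0 0;-.04 0 0 0;-.04 0 0 0;0 0 0 0;0 0 0 0"}}

```text
clock: 19.7
tcp_pos: [0.4676, -0.2105, 0.2251]
orientation: [2.344, 2.092, 0.001]
contact_force: [0.1, 0.1, 0.1]
grip_width: 0.0299
gripper_force: 0.0
```

```bash
python3 q.py; python3 d.py pics/d2.png
```

```text
tool shift [0.1178 0.0005 0.0921] toolx deg 83.5 tz [ 6.e-04  3.e-04 -1.e+00] j [ 0.61  0.26 -0.36  1.94  0.11  0.96  0.08] m [-0.005  0.02   0.015]
[ 0.4676 -0.2105  0.2251] [0.14 0.11 0.09] 0.02993080282840692
scene (158, np.float64(330.04430379746833), np.float64(206.83544303797467)) (175, np.float64(337.4057142857143), np.float64(213.37714285714284))
top (193, np.float64(319.6580310880829), np.float64(235.2642487046632)) (157, np.float64(317.2738853503185), np.float64(243.86624203821657))
```

View pics/d2.png

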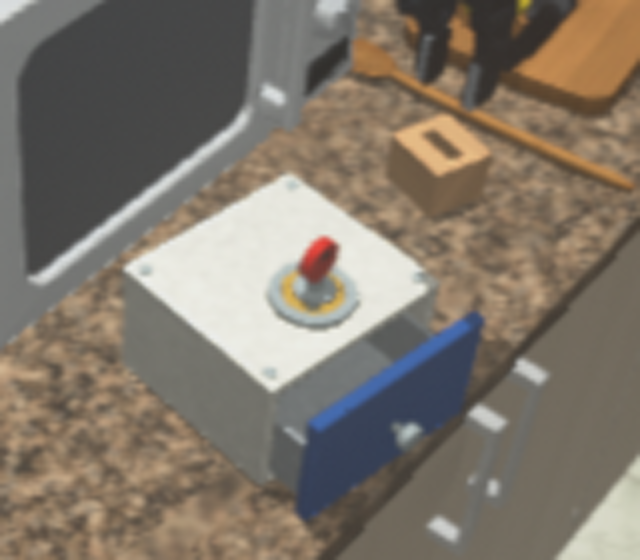

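The key stands upright with its bow at crop (319,259), the collar is on the lock, the drawer is out and the gripper is clear. One check of the bow's height before handing in.

Run:
```python
from h import *
for n in('scene','top'):
    p,D=eyes.grab_frame(n);H,S,V=cv2.split(cv2.cvtColor(p,cv2.COLOR_RGB2HSV));m=((H<6)|(H>172))&(S>150)&(V>60)
    b=np.zeros_like(m);b[172:225,305:340]=1;ys,xs=np.nonzero(m&b);q=dep(n,np.c_[xs,ys],D);print(n,len(xs),np.median(q,0),q.max(0),xs.mean(),ys.mean())
    u=(xs.mean(),ys.mean())
    if n=='scene':ua=u
print(tri(ua,u))
```

```text
scene 24 [ 0.47949541 -0.08795629  0.14534519] [ 0.48383887 -0.07597391  0.15095671] 318.8333333333333 182.54166666666666
top 16 [ 0.47893026 -0.09346556  0.14785006] [ 0.48075843 -0.08359091  0.15270674] 324.5 217.5
(array([ 0.48133899, -0.09380215,  0.13979559]), np.float64(0.0042135412043382775))
```

The bow is 60–62 mm higher than it was in the stand. Fully home should be 61 mm, so the key is seated.

```bash
python3 -c "
from bench import ticket
print(ticket.hand_in())"
```

```text
the job is handed in; nothing more can be done
None
```

The key is standing fully home in the lock, turned clockwise until the blue drawer sprang out, the gripper is clear of everything, and the job was handed in at about 20 s of the 72 s allowed.

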